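# Reset the width stop on the board repair jig

### The job

Set the sloping board jig for the next job: pull the round lock knob straight out to its out position to raise the hold-down bar, lift the sliding stop by its black tab out of its notch, shift it along and drop it fully into the notch in line with the one tall index post on the front ledge, then push the knob fully back in. Let go of everything and leave the multimeter, screwdriver, jar and circuit board where they are.

Things in the scene. Friction and masses are not known exactly. Their poses are not given: they have to be found in the camera images.
- jig: Grey metal board jig, 380 wide x 215 deep, fixed. Origin at bench level; x (level) away from the robot side, y its width, z up. Its deck slopes 35 degrees, rising in +x, facing the robot: in jig axes u (up-slope) = (0.819, 0, 0.574), n (outward normal) = (-0.574, 0, 0.819). All (u, y, n) in mm are from point notch_mid, which is 90 mm above this origin.
- notch_mid (a point): Point on the deck surface under the middle notch, zero of (u, y, n); axes of the jig. A row of rounded steel teeth at u = 0 (tops at n = 13) leaves 5 notches at y = -52, -26, 0, 26, 52, each 14 wide. Fence at y = -85 (u -91 to -21, n to 14). Guide post 12 square at u = 31, y = -85, n to 60. Front ledge at u -108 to -92, n to 10.
- lamp_mid (a point): Centre of the level work-light tube over the deck: diameter 28, 360 long in y, at u = 108, n = 135 (263 mm above the bench), on rods at y = +-184. It bars a gripper coming straight down on knob or tab: come in along -n, tool leaning about 35 degrees, fingers pointing down and away from the robot.
- stop_grip (a point): Grip point in the sliding stop's black tab, a plate 12 thick (y) x 22 (u), standing from n = 22 to 58; this point at u = 0, n = 44 when seated. Pinch across y. Axes x = u, y = jig y, z = n. The stop has a tongue 8 wide below, an ear to u = 36 under the hold-down bar and an aluminium blade 8 wide down-slope to u = -84 (ear and blade n to 22).
- stop_slide (a joint): Position of the stop along jig y (m): 0 at the middle notch, where it starts (within 0.002), limits +-0.058; friction 0.5 N. It cannot pass from notch to notch unless lifted.
- stop_lift (a joint): Lift of the stop along n (m): 0 seated in a notch, limit 0.018; the tongue clears the teeth above 0.011. Its weight and a weak spring (2 to 3 N together) drop it back when let go. With the knob in, the hold-down bar stops it at about 0.002 with the knob's own holding force (forcing it higher would drag the knob out).
- knob_grip (a point): Grip point on the axis of the lock knob's black round head, diameter 28, reaching 11 either side of this point along n, on a 10 mm shaft along n. Knob in: u = 31, y = 125, n = 55. Axes as stop_grip. The knob carries the steel hold-down bar, u 26 to 36, y -67 to 132, n 23.5 to 30 with the knob in; it moves with the knob.
- lock_knob (a joint): Travel of the knob along n (m): 0 fully in (start), 0.020 fully out; stops at both ends. A detent at mid travel snaps past; it stays in or out by itself. Takes about 4 to 10 N to pull or push.
- index: Index post: brass square post 12 x 12, 38 tall with a ridged top, fixed on the front ledge (u = -100), standing along n. Origin at its foot (n = 10); axes of the jig. It is in line with one of the notches at y = -52, -26, 26 or 52, which one varies; the other three places hold flat brass plugs, diameter 12, 3 high.
- multimeter: Bystander: grey multimeter lying on the bench, 150 x 78 x 42, origin under its centre
- screwdriver: Bystander: screwdriver with black handle lying on the bench, 190 long, lies along its x
- flux_jar: Bystander: amber jar with steel lid, diameter 54, 55 high, origin under its centre
- board: Bystander: green circuit board lying on the bench, 100 x 70, parts up to 18 high, origin under its centre

How it is judged (in metres and radians):
On the way, in this order (a step that is already met when the one before it is completed fails the run):
1. the lock knob is pulled out (joint above 0.016) (value of joint lock_knob above 0.016 m), for 0.2 s.
2. with the knob out, the stop is lifted clear of its notch (above 0.011) (value of joint stop_lift above 0.011 m and value of joint lock_knob above 0.014 m), for 0.1 s.
3. the stop is seated in the notch in line with the index post while the knob is still out (value of joint stop_lift below 0.003 m and y of stop_grip in the frame of index between -0.005 and 0.005 m and value of joint lock_knob above 0.014 m), for 0.2 s.
4. the knob is pushed fully in, the stop still seated (value of joint each of stop_lift, lock_knob below 0.003 m and y of stop_grip in the frame of index between -0.005 and 0.005 m), for 0.2 s.
At the end, for the whole second after the job is handed in: The stop is seated (lift under 3 mm) in the notch in line with the index post (within 5 mm along the jig's y), the lock knob is in (within 3 mm), both at rest (all of step 4 and velocity of joint each of stop_lift, lock_knob below 0.01 m/s); the robot touches nothing.
It fails at once if the multimeter is shifted by more than 25 mm (distance of multimeter from where it was at the start of the episode above 0.025 m).
It fails at once if the screwdriver is shifted by more than 25 mm (distance of screwdriver from where it was at the start of the episode above 0.025 m).
It fails at once if the jar is shifted by more than 25 mm (distance of flux_jar from where it was at the start of the episode above 0.025 m).
It fails at once if the circuit board is shifted by more than 25 mm (distance of board from where it was at the start of the episode above 0.025 m).
It also fails if it takes over 46 s, if anything falls off the work surface, if the arm or the gripper's body presses on something with over 40 N, if the wrist force passes 120 N, or if a joint passes its speed limit or range.

### The arm

A 6-joint arm with a two-finger parallel gripper is mounted at the origin on the work surface. World frame = base frame: x ahead of the robot, y to its left, z up, the work surface at z = 0. Lengths are in mm, angles in rad, forces in N, time in s.
With the tool pointing down it reaches from about 275 to 1000 mm from the base axis. Payload 8.4 kg.
Tool frame: the origin (TCP) lies at the very end of the fingers, on their centre line; the grasp point (between the pads) lies 19 mm behind it; z points along the fingers, y is the line along which they close (so a half turn about z gives the same grasp; the last joint's range is limited). The gripper opens to 85 mm and grips with 20 to 120 N. Pads are 22 mm wide; open, the fingers measure 114 mm over their backs; the gripper's body (76 mm by 85 mm) begins 54 mm behind the grasp point. The pads swing forward as they close: fully open they stand 13 mm farther back than shut.
Start: joints at [-1.202, 0.353, 1.633, -0, 1.155, -0.002], TCP at [226.474, -582.527, 231.281] pointing down, gripper open.
Joint ranges: [-2.63, 2.63], [-0.92, 2.1], [0.06, 2.66], [-1.3, 4.44], [0, 2.69], [-3.02, 3.02]. Speed limits (rad/s): [2.22, 2.22, 2.79, 3.14, 3.14, 3.14].

### API

Orientations are given as [roll, pitch, yaw] about the fixed x, y, z axes, in that order (R = Rz(yaw) Ry(pitch) Rx(roll)).
In Python, from rig import sensors, grab_frame, camera_params, order gives the robot as it stands. The module is installed in compiled form; this text tells all that it offers.
- The arm moves only by the tool move_arm, never from a script. Its argument "motion" is a list of rows, each a list of 7 numbers: the turn, a rotation vector about the tool's x, y, z in parts of the range, where 1.0 means pi rad, then the shift along the tool's x, y, z in a scale on which 1.0 is 0.5 m, then the finger opening in m, from 0 to 0.0854. A call has 1 to 8 rows; each row is the pose to reach, as a shift and turn from the pose commanded when the call began, along the tool's axes at that moment; what a row does not reach only later rows make up. A row lasts 1/8 s, in which the tool goes at most 62.5 mm and 10.7 degrees, less where a joint would pass 70% of its speed; a pose out of reach is approached as far as the arm can. A shift or turn number past 1, either way, is cut back to 1. A call with a gripper value outside its range is refused whole. The fingers move at their own pace and stop on an object; "grip_force" is the grip in N (left out, the last holds). Time passes only in rows, so rows that repeat a pose let the fingers close. It gives the time, the measured TCP pose, the force, the opening and the grip force at its end, in the units of the state.
- sensors.sense(): the state, without advancing time (a new reading comes with each control period).
- grab_frame(name): name is "scene" or "top"; returns (picture, depth): 480x640x3 uint8, red, green, blue; 480x640 float32, mm along the optical axis (not along the pixel's ray), 0 where there is no reading.
- camera_params(name): a dict with "camera_matrix" (3x3 intrinsics, pixels), "k1" (the pictures are not rectified: a ray, as slopes to the right and down, at radius r is drawn at 1 + k1 r^2 times it, then the intrinsics apply), "world_from_camera" (4x4, takes a point from camera to world coordinates). Camera axes: x right, y down, z forward; pixel columns grow to the right and rows downward; lengths in mm; the calibration is good to about 2 mm. A picture is of the moment at which its call begins. camera_params takes no time and is no camera call.
- order.sign_off(): hands the job in; it is judged then, once.
The state is a dict: "clock": time; "qpos": joint angles; "qvel": joint speeds; "joint_efforts": joint torques, N m; "eef_pos": TCP position; "tcp_rot": TCP orientation; "contact_force": force on the tool from outside, world axes, zero at the start; "wrist_torque": the same for the moment, N m; "opening": opening from 0.0 (shut) to 1.0 (fully open); "grasp_force": force on a finger pad.
Only numpy, scipy, OpenCV 4.12 (cv2) and the standard library are available. Lean on these libraries where they do the work, as an engineer would, in place of code of your own. Each camera call takes 0.05 s, during which the arm holds its last target. There are 200 camera calls.

## Working session

There is one attempt and no reset: what is moved stays moved. The work goes in short steps, Python scripts to look and compute and a tool call to move; the robot and the scene stay as the last step left them, time stands still between calls to the robot, and variables do not carry over. Pictures are saved under pics/ and viewed, at most 12 in all, crops included, and the job is handed in when it is done.

Besides the shell and the picture viewer there is one more tool, called by a JSON object that holds its "name" and its "arguments". move_arm: Moves the arm, as the interface text tells. Its arguments: {"type":"object","properties":{"motion":{"type":"array","items":{"type":"array","items":{"type":"number"}}},"grip_force":{"type":"number"}},"required":["motion"]}

```bash
mkdir -p pics; cat > h.py <<'E'
import numpy as np, cv2
from rig import sensors, grab_frame, camera_params
def save(n):
    im,d=grab_frame(n); np.savez(''+n+'.npz',im=im,d=d); cv2.imwrite('pics/%s_%d.png'%(n,int(sensors.sense()["clock"]*1000)),im[:,:,::-1]); return im,d
def pts(n,uv,z):
    p=camera_params(n);K=np.array(p["camera_matrix"]);T=np.array(p["world_from_camera"])
    uv=np.atleast_2d(np.asarray(uv,float))
    x=cv2.undistortPoints(uv[:,None],K,np.array([p["k1"],0,0,0.]))[:,0]
    c=np.c_[x,np.ones(len(x))]*np.asarray(z,float).reshape(-1,1)
    return c@T[:3,:3].T+T[:3,3]
E
python3 - <<'E'
from h import *
for n in("scene","top"):
    save(n);p=camera_params(n);print(np.round(p["camera_matrix"],1),p["k1"],np.round(p["world_from_camera"],3))
print(sensors.sense())
E
ls pics
```

```text
[[438.5   0.  321.7]
 [  0.  438.5 242.2]
 [  0.    0.    1. ]] -0.10238824184212508 [[-6.570000e-01  5.400000e-01 -5.260000e-01  1.072496e+03]
 [ 7.540000e-01  4.660000e-01 -4.630000e-01  4.448850e+02]
 [-5.000000e-03 -7.010000e-01 -7.140000e-01  8.087420e+02]
 [ 0.000000e+00  0.000000e+00  0.000000e+00  1.000000e+00]]
[[573.4   0.  316.7]
 [  0.  573.4 245.8]
 [  0.    0.    1. ]] -0.16442426148454267 [[-2.400000e-02 -9.960000e-01  9.000000e-02  4.974790e+02]
 [-9.990000e-01  2.600000e-02  1.900000e-02  3.670300e+01]
 [-2.100000e-02 -9.000000e-02 -9.960000e-01  1.336793e+03]
 [ 0.000000e+00  0.000000e+00  0.000000e+00  1.000000e+00]]
{'clock': 0.1, 'qpos': array([-1.20241394e+00,  3.53562876e-01,  1.63403178e+00, -2.73419850e-05,
        1.15519680e+00, -2.41085470e-03]), 'qvel': array([ 1.21480450e-03, -7.69772637e-05, -1.27597538e-03,  8.23641372e-04,
        4.41185755e-04,  1.69075687e-06]), 'joint_efforts': array([ 1.93699845e-03, -6.06350470e+01, -3.42815566e+01,  7.31602086e-05,
        3.91365160e-03,  5.13002504e-06]), 'eef_pos': array([ 226.31032278, -582.14943938,  230.65872929]), 'tcp_rot': array([-3.14039379e+00,  2.21110251e-05,  3.70804308e-01]), 'contact_force': array([-0.24744793,  0.95656441, -0.75888679]), 'wrist_torque': array([-0.03159524,  0.05109859,  0.00583218]), 'grasp_force': 0.0, 'opening': 0.9981617500134073}
scene_50.png
top_100.png
```

View pics/scene_50.png

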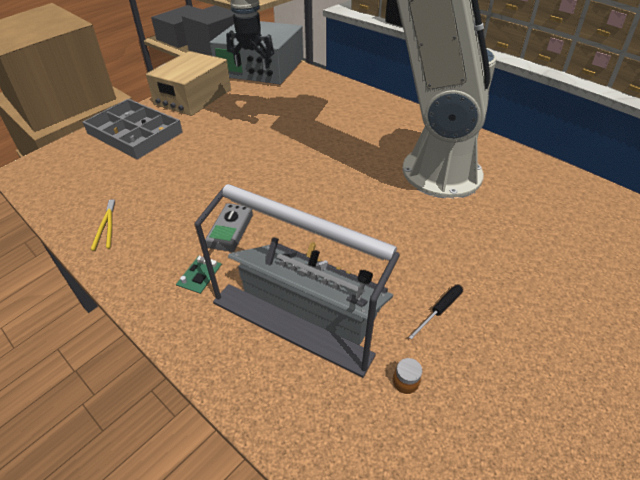

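View pics/top_100.png

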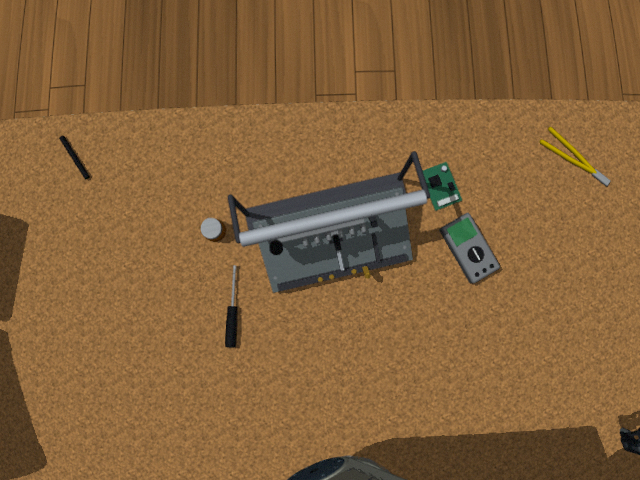

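The scene shows the jig at about (310,270) with the knob on the robot's left side. In the top view the knob is at (276,247), the tab at (337,238), the plugs at about (320,279), (332,277) and (353,272), and the post at about (367,271), which suggests y = -52. I'll enlarge to check.

```bash
python3 - <<'E'
from h import *
im=np.load('top.npz')['im']
c=im[170:310,230:430,::-1]
cv2.imwrite('pics/c1.png',cv2.resize(c,None,fx=4,fy=4,interpolation=cv2.INTER_CUBIC))
E
```

```text
(no output)
```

View pics/c1.png

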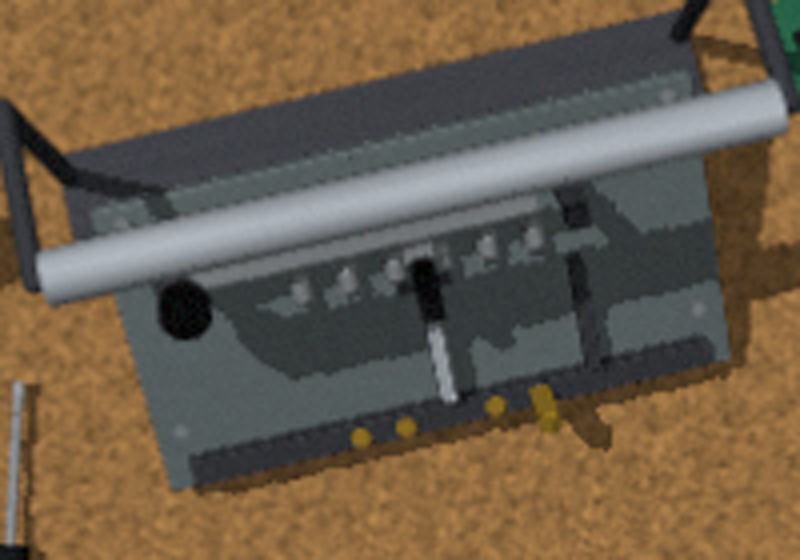

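Post confirmed at y = -52: plugs at crop (361,438), (406,427), (495,405), tall post at (543,408). Now I'll fit the jig pose.

```bash
cat >> h.py <<'E'
a=np.deg2rad(35);c,s=np.cos(a),np.sin(a)
def jw(P,q):
    P=np.atleast_2d(np.asarray(P,float));u,y,n=P.T
    J=np.c_[u*c-n*s,y,u*s+n*c+90]
    x0,y0,w=q[:3];z0=q[3] if len(q)>3 else 0
    R=np.array([[np.cos(w),-np.sin(w),0],[np.sin(w),np.cos(w),0],[0,0,1]])
    return J@R.T+[x0,y0,z0]
def proj(n,W):
    p=camera_params(n);T=np.linalg.inv(np.array(p["world_from_camera"]))
    return cv2.projectPoints(W.reshape(-1,1,3),cv2.Rodrigues(T[:3,:3])[0],T[:3,3],np.array(p["camera_matrix"]),np.array([p["k1"],0,0,0.]))[0][:,0]
E
python3 - <<'E'
from h import *
from scipy.optimize import least_squares
F=[((-100,52,13),(361,438)),((-100,26,13),(406,427)),((-100,-26,13),(495,405)),((31,125,66),(186,310)),((-84,0,22),(448,400)),((108,180,135),(42,278)),((108,-180,135),(786,107))]
P=[f[0] for f in F];uv=np.array([f[1] for f in F])/4.+[230,170]-.375
def r(q): return (proj("top",jw(P,q))-uv).ravel()
o=least_squares(r,[480,0,0.2],x_scale=[1,1,.01]);print(o.x);print(r(o.x).reshape(-1,2).round(2))
d=np.load('top.npz')['d']; q=o.x
# depth check on bare deck points/ledge/tube
for n in("top","scene"):
    d=np.load(n+'.npz')['d']
    T=np.array([(-60,60,0),(-60,100,0),(-60,-120,0),(31,125,66),(-60,-130,0),(108,50,149)])
    W=jw(T,q);px=proj(n,W)
    for w,p,t in zip(W,px,T):
        i=np.round(p).astype(int); print(n,t,w.round(1),p.round(1),pts(n,p,d[i[1],i[0]]).round(1)[0])
im=np.load('scene.npz')['im'];im=im[210:350,190:410,::-1]
im=cv2.resize(im,None,fx=3.6,fy=3.6,interpolation=cv2.INTER_CUBIC)
for t in [(31,125,66),(0,0,58),(-100,-52,48),(108,180,135),(108,-180,135),(31,-85,60),(0,0,22)]:
    p=(proj("scene",jw(t,q))[0]-[190,210]+.5)*3.6-.5
    cv2.drawMarker(im,tuple(int(v) for v in p.round()),(0,0,255),cv2.MARKER_CROSS,10,1)
cv2.imwrite('pics/c2.png',im)
E
```

```text
[6.37558572e+02 2.26562554e+01 1.97601582e-01]
[[ 0.   -0.36]
 [-0.   -0.16]
 [ 0.23  0.24]
 [ 0.1   1.16]
 [ 0.12  0.26]
 [ 0.36 -1.03]
 [-0.75 -0.01]]
top [-60  60   0] [577.6  71.8  55.6] [312.4 261.8] [577.8  71.9  52.5]
top [-60 100   0] [569.7 111.1  55.6] [294.9 265.8] [569.6 110.9  58.3]
top [ -60 -120    0] [ 612.9 -104.7   55.6] [390.6 244.1] [ 612.8 -104.5   57.5]
top [ 31 125  66] [600.8 142.8 161.8] [276.2 248.3] [600.7 142.6 163.5]
top [ -60 -130    0] [ 614.9 -114.5   55.6] [394.9 243.1] [ 615.  -114.7   53.9]
top [108  50 149] [630.7  72.3 274. ] [308.1 226.3] [630.7  72.3 273.5]
scene [-60  60   0] [577.6  71.8  55.6] [343.1 281.1] [626.9 109.  130.7]
scene [-60 100   0] [569.7 111.1  55.6] [359.3 288.1] [621.2 145.2 132.7]
scene [ -60 -120    0] [ 612.9 -104.7   55.6] [275.6 251.9] [ 609.1 -109.3   49.2]
scene [ 31 125  66] [600.8 142.8 161.8] [365.6 271.8] [600.8 142.8 161.9]
scene [ -60 -130    0] [ 614.9 -114.5   55.6] [272.1 250.4] [664.6 -53.8 137.3]
scene [108  50 149] [630.7  72.3 274. ] [328.3 221.1] [ 402.  -120.6   -2.7]
```

View pics/c2.png

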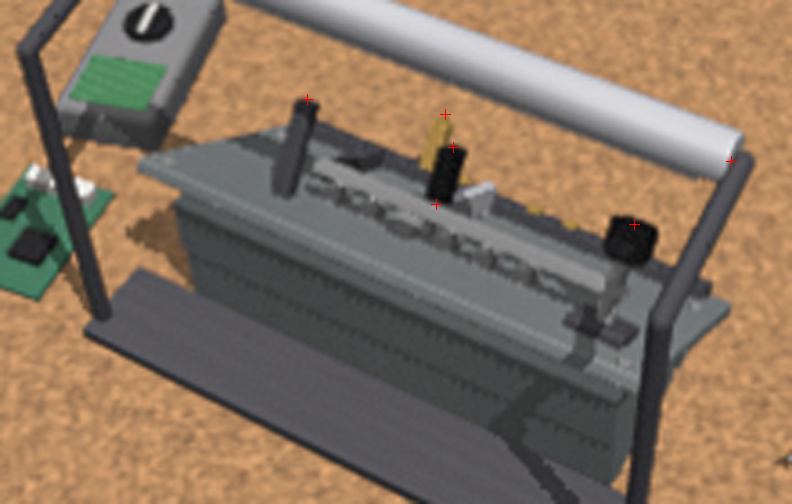

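The overlay on the scene camera agrees to 1–2 px (knob top at (632,227), tab top at (452,151), guide post top at (306,105)). I'll refine with both views and work out the first approach.

```bash
cat >> h.py <<'E'
from scipy.spatial.transform import Rotation as Ro
def goal(u,y,n,lean=35.):
    """target TCP at (u,y,n) of jig; prints rotvec & shift (m) in the current tool frame"""
    q=np.load('q.npy');S=sensors.sense()
    R0=Ro.from_euler('xyz',S['tcp_rot']);p=jw((u,y,n),q)[0]
    b=np.deg2rad(lean);z=np.array([np.sin(b),0,-np.cos(b)]);yy=np.array([0,-1.,0])
    R1=Ro.from_euler('z',q[2])*Ro.from_matrix(np.c_[np.cross(yy,z),yy,z])
    print('goal',p.round(1),'turn',(R0.inv()*R1).as_rotvec().round(4),'shift',(R0.inv().apply(p-S['eef_pos'])/1e3).round(4))
def where():
    q=np.load('q.npy');S=sensors.sense();p=S['eef_pos']-jw((0,0,0),q)[0]
    w=q[2];x=np.cos(w)*p[0]+np.sin(w)*p[1];y=-np.sin(w)*p[0]+np.cos(w)*p[1]
    R=Ro.from_euler('z',-w)*Ro.from_euler('xyz',S['tcp_rot'])
    f=Ro.from_euler('z',-w).apply(S['contact_force'])
    print('t',round(S['clock'],2),'uyn',np.round([x*c+p[2]*s,y,-x*s+p[2]*c],1),'z',R.as_matrix()[:,2].round(3),'F uyn',np.round([f[0]*c+f[2]*s,f[1],-f[0]*s+f[2]*c],1),'open',round(S['opening']*85.4,1),'gf',round(S['grasp_force'],1),'q',S['qpos'].round(2))
E
python3 - <<'E'
from h import *
from scipy.optimize import least_squares
F=[((-100,52,13),(361,438)),((-100,26,13),(406,427)),((-100,-26,13),(495,405)),((31,125,66),(186,310)),((-84,0,22),(448,400)),((108,180,135),(42,278)),((108,-180,135),(786,107))]
P=[f[0] for f in F];uv=np.array([f[1] for f in F])/4.+[230,170]-.375
G=[((31,125,66),(632,227)),((0,0,58),(452,151)),((31,-85,60),(306,105))]
P2=[f[0] for f in G];uv2=(np.array([f[1] for f in G])+.5)/3.6+[190,210]-.5
def r(q): return np.r_[(proj("top",jw(P,q))-uv).ravel(),(proj("scene",jw(P2,q))-uv2).ravel()]
o=least_squares(r,[637,22,0.2],x_scale=[1,1,.01],loss='soft_l1');print(o.x,r(o.x).reshape(-1,2).round(1).tolist());np.save('q.npy',o.x)
where();goal(31,125,130)
E
```

```text
[6.38217239e+02 2.28263447e+01 1.96821173e-01] [[-0.1, -0.7], [-0.1, -0.4], [0.1, -0.0], [-0.0, 0.8], [0.0, -0.0], [0.3, -1.4], [-0.8, -0.3], [0.3, -0.6], [0.3, -0.8], [0.1, -1.5]]
t 0.1 uyn [-347.1 -512.7  414.8] z [-0.     0.001 -1.   ] F uyn [-0.5  1.  -0.6] open 85.2 gf 0.0 q [-1.2   0.35  1.63 -0.    1.16 -0.  ]
goal [565.6 135.8 214.3] turn [-0.0543  0.6094  0.1682] shift [ 0.5763 -0.5462  0.017 ]
```

The rows are not in the units I measure in: shifts go in shares of 0.5 m and turns go in shares of pi rad. I convert before sending: 0.32 m is 0.64, -0.305 m is -0.61, 0.61 rad is 0.1942.

{"name": "move_arm", "arguments": {"motion": [[0, 0.0255, 0.0064, 0.08, -0.08, 0, 0.06], [-0.0032, 0.0509, 0.0127, 0.16, -0.16, 0, 0.06], [-0.0064, 0.0764, 0.0191, 0.24, -0.24, 0, 0.06], [-0.0095, 0.1019, 0.0255, 0.32, -0.32, 0, 0.06], [-0.0127, 0.1273, 0.035, 0.4, -0.4, 0, 0.06], [-0.0143, 0.1528, 0.0414, 0.48, -0.47, 0, 0.06], [-0.0159, 0.1751, 0.0477, 0.56, -0.54, 0, 0.06], [-0.0172, 0.1942, 0.0535, 0.64, -0.61, 0, 0.06]], "grip_force": 60}}

```text
clock: 1.1
eef_pos: [414.4, -181.0, 231.2]
tcp_rot: [3.141, -0.614, 0.196]
contact_force: [0.9, 0.4, 0.1]
opening: 0.698
grasp_force: 0.0
```

```bash
python3 -c "
from h import *
where();goal(31,125,130)"
```

```text
t 1.1 uyn [-131.5 -156.2  264.5] z [ 0.576 -0.001 -0.818] F uyn [ 0.9  0.3 -0.5] open 59.6 gf 0.0 q [-0.79 -0.08  2.31  0.82  0.72  0.01]
goal [565.6 135.8 214.3] turn [ 0.0012 -0.0027 -0.0011] shift [ 0.1618 -0.2815  0.1346]
```

In the tool's units: -0.2815 m is -0.563, 0.08 m is 0.16.

{"name": "move_arm", "arguments": {"motion": [[0, 0, 0, 0.04, -0.09, 0.04, 0.06], [0, 0, 0, 0.09, -0.18, 0.07, 0.06], [0, 0, 0, 0.14, -0.27, 0.11, 0.06], [0, 0, 0, 0.2, -0.36, 0.16, 0.06], [0, 0, 0, 0.25, -0.44, 0.2, 0.06], [0, 0, 0, 0.29, -0.51, 0.24, 0.06], [0, 0, 0, 0.324, -0.563, 0.269, 0.06], [0, 0, 0, 0.324, -0.563, 0.269, 0.06]]}}

```text
clock: 2.1
eef_pos: [565.8, 137.4, 213.7]
tcp_rot: [3.141, -0.612, 0.2]
contact_force: [0.4, -1.4, -0.3]
opening: 0.703
grasp_force: 0.0
```

```bash
python3 -c "
from h import *
where();goal(31,125,41)
save('top');im,d=save('scene')
c=im[150:330,220:460,::-1];cv2.imwrite('pics/c3.png',cv2.resize(c,None,fx=3.3,fy=3.3,interpolation=cv2.INTER_CUBIC))"
```

```text
t 2.1 uyn [ 31.1 126.5 129.3] z [ 0.574  0.001 -0.819] F uyn [-0.1 -1.5 -0.3] open 60.0 gf 0.0 q [ 0.25  0.08  2.19 -0.13  0.25  1.74]
goal [615.6 145.8 141.4] turn [-0.001 -0.001  0.003] shift [-0.0002  0.0016  0.0883]
```

View pics/c3.png

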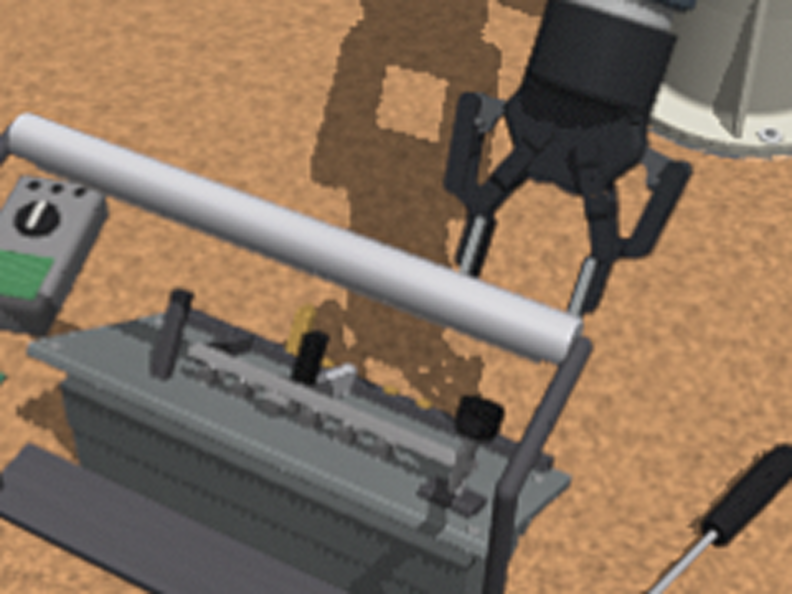

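The picture shows the open fingers at (478,250) and (590,290), with the knob at (480,415) farther down along -n. Nothing is in the way, so I'll descend.

In the tool's units: 0.088 m is 0.176, 0.0015 m is 0.003.

{"name": "move_arm", "arguments": {"motion": [[0, 0, 0, 0, 0.003, 0.03, 0.06], [0, 0, 0, 0, 0.003, 0.06, 0.06], [0, 0, 0, 0, 0.003, 0.086, 0.06], [0, 0, 0, 0, 0.003, 0.11, 0.06], [0, 0, 0, 0, 0.003, 0.132, 0.06], [0, 0, 0, 0, 0.003, 0.152, 0.06], [0, 0, 0, 0, 0.003, 0.17, 0.06], [0, 0, 0, 0, 0.003, 0.176, 0.06]]}}

```text
clock: 3.2
eef_pos: [614.9, 143.2, 141.3]
tcp_rot: [3.14, -0.611, 0.198]
contact_force: [-0.7, -0.1, 0.0]
opening: 0.708
grasp_force: 0.0
```

```bash
python3 -c "
from h import *
where()
im,d=save('scene')
c=im[170:320,240:440,::-1];cv2.imwrite('pics/c4.png',cv2.resize(c,None,fx=4,fy=4,interpolation=cv2.INTER_CUBIC))"
```

```text
t 3.2 uyn [ 30.  122.7  41.7] z [ 0.574 -0.001 -0.819] F uyn [-0.5 -0.   0.4] open 60.5 gf 0.0 q [ 0.24  0.29  2.15 -0.29  0.09  1.89]
```

View pics/c4.png

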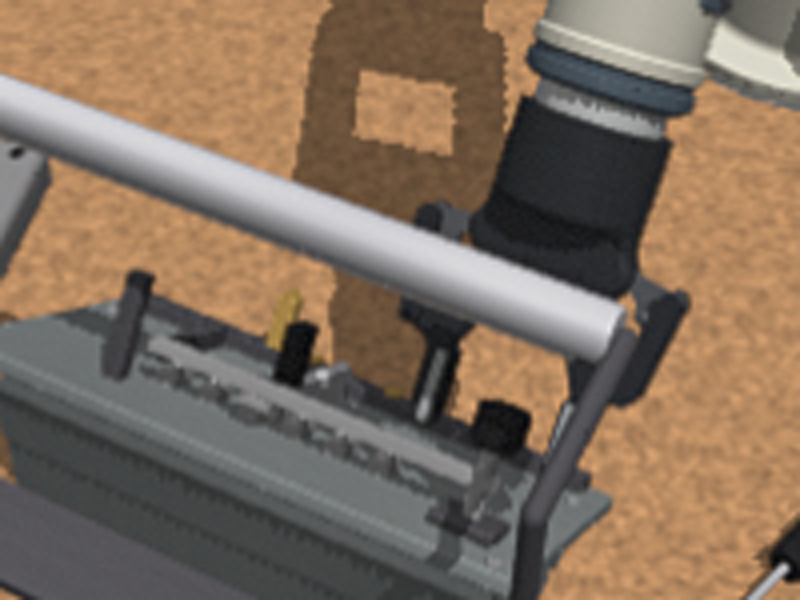

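The fingers straddle the knob at (500,425), with pads at about (430,405) and (565,420). I'll nudge y and close.

In the tool's units: -0.002 m is -0.004, 0.001 m is 0.002.

{"name": "move_arm", "arguments": {"motion": [[0, 0, 0, 0.002, -0.004, 0, 0.06], [0, 0, 0, 0.002, -0.004, 0, 0.06], [0, 0, 0, 0.002, -0.004, 0, 0.02], [0, 0, 0, 0.002, -0.004, 0, 0.02], [0, 0, 0, 0.002, -0.004, 0, 0.02], [0, 0, 0, 0.002, -0.004, 0, 0.02], [0, 0, 0, 0.002, -0.004, 0, 0.02], [0, 0, 0, 0.002, -0.004, 0, 0.02]], "grip_force": 60}}

```text
clock: 4.25
eef_pos: [615.1, 145.5, 142.8]
tcp_rot: [3.141, -0.612, 0.198]
contact_force: [-5.2, 1.4, 5.8]
opening: 0.303
grasp_force: 58.5
```

```bash
python3 -c "
from h import *
where()"
```

```text
t 4.25 uyn [ 31.3 124.8  42.6] z [ 0.575 -0.    -0.818] F uyn [-0.6  2.4  7.5] open 25.9 gf 58.5 q [ 0.25  0.29  2.15 -0.31  0.09  1.91]
```

In the tool's units: -0.022 m is -0.044, -0.021 m is -0.042.

{"name": "move_arm", "arguments": {"motion": [[0, 0, 0, 0, 0, -0.006, 0.02], [0, 0, 0, 0, 0, -0.012, 0.02], [0, 0, 0, 0, 0, -0.018, 0.02], [0, 0, 0, 0, 0, -0.024, 0.02], [0, 0, 0, 0, 0, -0.03, 0.02], [0, 0, 0, 0, 0, -0.036, 0.02], [0, 0, 0, 0, 0, -0.042, 0.02], [0, 0, 0, 0, 0, -0.044, 0.02]]}}

```text
clock: 5.25
eef_pos: [603.2, 142.8, 159.9]
tcp_rot: [3.141, -0.611, 0.198]
contact_force: [25.0, 4.0, -29.4]
opening: 0.303
grasp_force: 61.1
```

```bash
python3 -c "
from h import *
where()"
```

```text
t 5.25 uyn [ 31.2 124.5  63.5] z [ 0.574 -0.001 -0.819] F uyn [  3.9  -1.  -38.6] open 25.9 gf 61.1 q [ 0.25  0.24  2.17 -0.23  0.13  1.83]
```

In the tool's units: -0.08 m is -0.16, 0.001 m is 0.002.

{"name": "move_arm", "arguments": {"motion": [[0, 0, 0, 0, 0, 0.002, 0.02], [0, 0, 0, 0, 0, 0.002, 0.06], [0, 0, 0, 0, 0, 0.002, 0.06], [0, 0, 0, 0, 0, 0.002, 0.06], [0, 0, 0, 0, 0, -0.04, 0.06], [0, 0, 0, 0, 0, -0.08, 0.06], [0, 0, 0, 0, 0, -0.12, 0.06], [0, 0, 0, 0, 0, -0.16, 0.06]]}}

```text
clock: 6.25
eef_pos: [557.2, 133.8, 226.6]
tcp_rot: [3.141, -0.612, 0.198]
contact_force: [-0.3, -0.6, 0.7]
opening: 0.699
grasp_force: 0.0
```

```bash
python3 -c "
from h import *
where();goal(0,0,120,25)
im,d=save('scene')
c=im[170:320,240:440,::-1];cv2.imwrite('pics/c5.png',cv2.resize(c,None,fx=4,fy=4,interpolation=cv2.INTER_CUBIC))"
```

```text
t 6.25 uyn [ 31.  124.6 145. ] z [ 0.574 -0.001 -0.819] F uyn [ 0.1 -0.6  0.8] open 59.7 gf 0.0 q [ 0.25  0.05  2.2  -0.11  0.29  1.73]
goal [570.7   9.4 188.3] turn [ 0.0006 -0.1753  0.0006] shift [-0.0311  0.1246  0.0251]
```

View pics/c5.png

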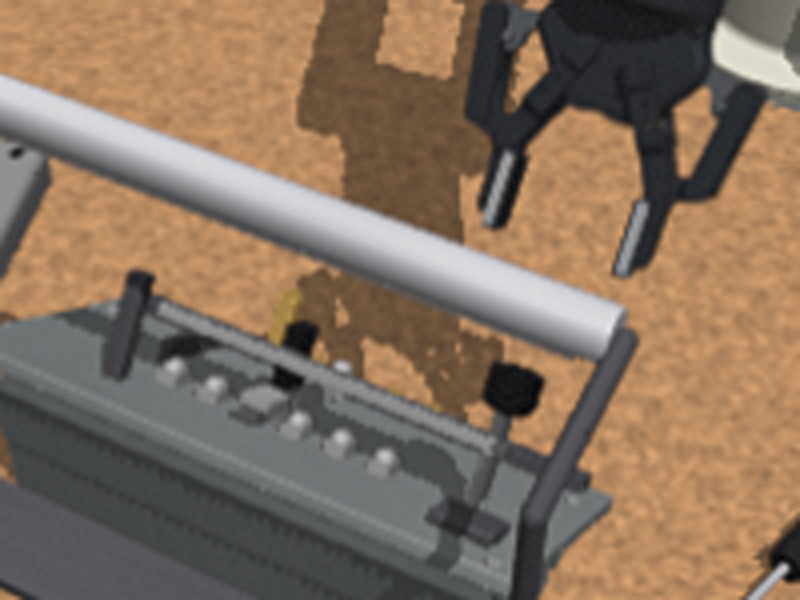

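The knob is out: its head is at (515,390), and the bar is raised above the teeth. On to the tab.

In the tool's units: 0.1245 m is 0.249, 0.118 m is 0.236, -0.175 rad is -0.0557.

{"name": "move_arm", "arguments": {"motion": [[0, -0.0095, 0, -0.01, 0.04, 0, 0.06], [0, -0.0191, 0, -0.02, 0.08, 0, 0.06], [0, -0.0286, 0, -0.03, 0.12, 0.01, 0.05], [0, -0.0382, 0, -0.04, 0.16, 0.02, 0.05], [0, -0.0477, 0, -0.052, 0.2, 0.03, 0.05], [0, -0.0557, 0, -0.062, 0.236, 0.04, 0.05], [0, -0.0557, 0, -0.068, 0.249, 0.05, 0.05], [0, -0.0557, 0, -0.068, 0.249, 0.05, 0.05]]}}

```text
clock: 7.3
eef_pos: [568.5, 9.0, 185.3]
tcp_rot: [3.141, -0.436, 0.196]
contact_force: [-0.2, 0.3, 0.2]
opening: 0.585
grasp_force: 0.0
```

```bash
python3 -c "
from h import *
where();goal(-3,0,75,25);goal(-3,0,27,25)
save('top');im=np.load('top.npz')['im']
cv2.imwrite('pics/c6.png',cv2.resize(im[180:300,250:410,::-1],None,fx=5,fy=5,interpolation=cv2.INTER_CUBIC))"
```

```text
t 7.3 uyn [ -3.6   0.  118.8] z [ 0.422 -0.001 -0.907] F uyn [0.  0.3 0.3] open 49.9 gf 0.0 q [-0.05  0.15  2.11  0.23  0.47  1.14]
goal [593.6  13.9 149.7] turn [ 0.0008  0.0006 -0.0003] shift [0.0082 0.     0.0431]
goal [620.6  19.3 110.4] turn [ 0.0008  0.0006 -0.0003] shift [ 0.0166 -0.      0.0903]
```

View pics/c6.png

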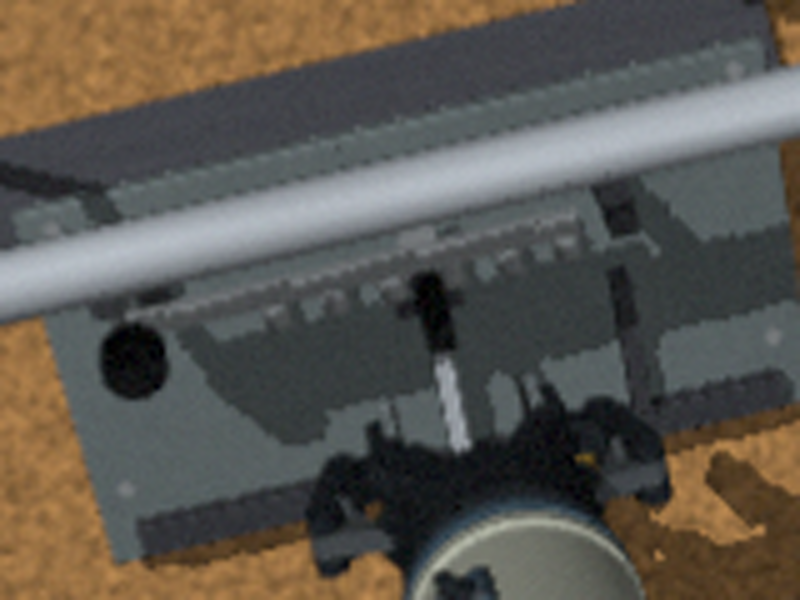

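The finger tips at (385,420) and (535,395) straddle the tab line, which runs from (432,300) to (450,408), once parallax is allowed for. I'll descend along n.

In the tool's units: 0.088 m is 0.176, 0.08 m is 0.16.

{"name": "move_arm", "arguments": {"motion": [[0, 0, 0, 0.006, 0, 0.03, 0.05], [0, 0, 0, 0.011, 0, 0.06, 0.05], [0, 0, 0, 0.016, 0, 0.09, 0.05], [0, 0, 0, 0.021, 0, 0.116, 0.05], [0, 0, 0, 0.026, 0, 0.14, 0.05], [0, 0, 0, 0.029, 0, 0.16, 0.05], [0, 0, 0, 0.032, 0, 0.176, 0.05], [0, 0, 0, 0.032, 0, 0.176, 0.05]]}}

```text
clock: 8.35
eef_pos: [619.6, 19.2, 112.6]
tcp_rot: [3.141, -0.436, 0.197]
contact_force: [-0.9, 0.2, -0.4]
opening: 0.589
grasp_force: 0.0
```

```bash
python3 -c "
from h import *
where()"
```

```text
t 8.35 uyn [-2.6  0.1 29.4] z [ 0.422 -0.001 -0.906] F uyn [-0.9  0.3  0.1] open 50.3 gf 0.0 q [-0.02  0.34  2.07  0.29  0.32  1.09]
```

{"name": "move_arm", "arguments": {"motion": [[0, 0, 0, 0, 0, 0, 0.03], [0, 0, 0, 0, 0, 0, 0.02], [0, 0, 0, 0, 0, 0, 0.005], [0, 0, 0, 0, 0, 0, 0.005], [0, 0, 0, 0, 0, 0, 0.005], [0, 0, 0, 0, 0, 0, 0.005]], "grip_force": 40}}

```text
clock: 9.1
eef_pos: [619.7, 19.2, 113.5]
tcp_rot: [3.14, -0.437, 0.198]
contact_force: [-2.9, -0.5, 6.2]
opening: 0.13
grasp_force: 43.9
```

```bash
python3 -c "
from h import *
where()"
```

```text
t 9.1 uyn [-2.  0. 30.] z [ 0.423 -0.001 -0.906] F uyn [1.1 0.1 6.8] open 11.1 gf 43.9 q [-0.02  0.34  2.07  0.29  0.32  1.09]
```

In the tool's units: -0.015 m is -0.03, -0.0026 m is -0.0052.

{"name": "move_arm", "arguments": {"motion": [[0, 0, 0, -0.0014, 0, -0.008, 0.005], [0, 0, 0, -0.0026, 0, -0.015, 0.005], [0, 0, 0, -0.004, 0, -0.023, 0.005], [0, 0, 0, -0.0052, 0, -0.03, 0.005], [0, 0, 0, -0.0052, 0, -0.03, 0.005], [0, 0, 0, -0.0052, 0, -0.03, 0.005]]}}

```text
clock: 9.85
eef_pos: [611.2, 17.5, 125.7]
tcp_rot: [3.141, -0.437, 0.197]
contact_force: [2.5, 0.6, -1.3]
opening: 0.128
grasp_force: 42.8
```

```bash
python3 -c "
from h import *
where()"
```

```text
t 9.85 uyn [-2.1  0.1 45. ] z [ 0.423 -0.001 -0.906] F uyn [ 1.3  0.1 -2.5] open 11.0 gf 42.8 q [-0.03  0.31  2.08  0.28  0.34  1.1 ]
```

In the tool's units: 0.052 m is 0.104, 0.03 m is 0.06.

{"name": "move_arm", "arguments": {"motion": [[0, 0, 0, 0, 0.02, 0, 0.005], [0, 0, 0, 0, 0.04, 0, 0.005], [0, 0, 0, 0, 0.06, 0, 0.005], [0, 0, 0, 0, 0.08, 0, 0.005], [0, 0, 0, 0, 0.096, 0, 0.005], [0, 0, 0, 0, 0.104, 0, 0.005], [0, 0, 0, 0, 0.104, 0, 0.005], [0, 0, 0, 0, 0.104, 0, 0.005]]}}

```text
clock: 10.85
eef_pos: [621.6, -33.5, 125.9]
tcp_rot: [3.14, -0.437, 0.197]
contact_force: [5.1, 0.5, 1.4]
opening: 0.129
grasp_force: 42.8
```

```bash
python3 -c "
from h import *
where();goal(-2,-52,45,25)
save('top');im=np.load('top.npz')['im']
cv2.imwrite('pics/c7.png',cv2.resize(im[180:300,250:410,::-1],None,fx=5,fy=5,interpolation=cv2.INTER_CUBIC))"
```

```text
t 10.85 uyn [ -1.8 -52.   45.1] z [ 0.424 -0.001 -0.906] F uyn [ 5.  -0.6 -1.8] open 11.0 gf 42.8 q [-0.13  0.33  2.05  0.38  0.38  0.92]
goal [621.5 -33.5 125.7] turn [ 0.0011 -0.0011  0.0006] shift [-0.0002 -0.      0.0001]
```

View pics/c7.png

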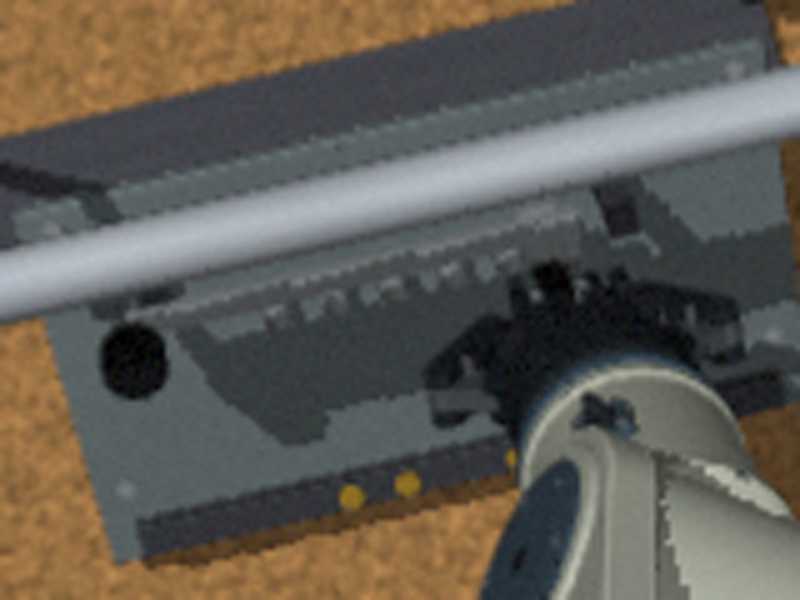

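The tab, at (550,270), is now two notches to the right. I'll lower it 15 mm along -n.

In the tool's units: 0.015 m is 0.03, 0.0145 m is 0.029.

{"name": "move_arm", "arguments": {"motion": [[0, 0, 0, 0.0014, 0, 0.008, 0.005], [0, 0, 0, 0.0026, 0, 0.015, 0.005], [0, 0, 0, 0.004, 0, 0.023, 0.005], [0, 0, 0, 0.0052, 0, 0.029, 0.005], [0, 0, 0, 0.0052, 0, 0.03, 0.005], [0, 0, 0, 0.0052, 0, 0.03, 0.005]]}}

```text
clock: 11.65
eef_pos: [630.1, -31.6, 113.5]
tcp_rot: [3.14, -0.437, 0.198]
contact_force: [2.9, 1.2, 4.2]
opening: 0.135
grasp_force: 43.6
```

```bash
python3 -c "
from h import *
where()"
```

```text
t 11.65 uyn [ -1.7 -51.8  29.9] z [ 0.424 -0.001 -0.906] F uyn [4.9 0.6 1.7] open 11.5 gf 43.6 q [-0.12  0.36  2.04  0.39  0.35  0.91]
```

In the tool's units: -0.1 m is -0.2, -0.08 m is -0.16.

{"name": "move_arm", "arguments": {"motion": [[0, 0, 0, 0, 0, 0, 0.04], [0, 0, 0, 0, 0, 0, 0.04], [0, 0, 0, 0, 0, 0, 0.04], [0, 0, 0, -0.0052, 0, -0.03, 0.04], [0, 0, 0, -0.012, 0, -0.07, 0.04], [0, 0, 0, -0.02, 0, -0.116, 0.04], [0, 0, 0, -0.028, 0, -0.16, 0.04], [0, 0, 0, -0.035, 0, -0.2, 0.04]]}}

```text
clock: 12.65
eef_pos: [571.7, -43.3, 197.7]
tcp_rot: [3.14, -0.437, 0.198]
contact_force: [0.1, -0.8, 0.1]
opening: 0.469
grasp_force: 0.0
```

```bash
python3 -c "
from h import *
where();goal(31,125,150,35)
im,d=save('scene')
c=im[170:320,240:440,::-1];cv2.imwrite('pics/c8.png',cv2.resize(c,None,fx=4,fy=4,interpolation=cv2.INTER_CUBIC))"
```

```text
t 12.65 uyn [ -2.2 -51.8 133. ] z [ 0.423 -0.001 -0.906] F uyn [ 0.1 -0.8  0.1] open 40.1 gf 0.0 q [-0.17  0.14  2.09  0.31  0.52  0.97]
goal [554.3 133.6 230.7] turn [0.001  0.1739 0.0007] shift [ 0.0299 -0.1768 -0.0226]
```

View pics/c8.png

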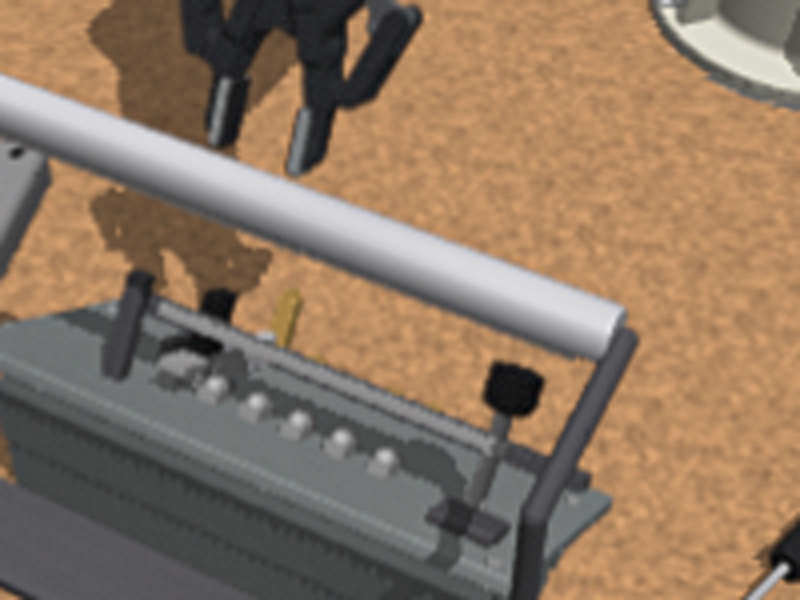

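The stop sits in the last notch (tab at (215,305), ear at (185,365)), with the blade running to the post at (288,320). Next I'll push the knob in with closed fingertips on its head.

In the tool's units: -0.177 m is -0.354, -0.15 m is -0.3, 0.174 rad is 0.0554.

{"name": "move_arm", "arguments": {"motion": [[0, 0.0064, 0, 0.008, -0.05, -0.006, 0.02], [0, 0.0143, 0, 0.016, -0.1, -0.012, 0], [0, 0.0223, 0, 0.024, -0.15, -0.02, 0], [0, 0.0318, 0, 0.034, -0.2, -0.026, 0], [0, 0.0398, 0, 0.042, -0.25, -0.034, 0], [0, 0.0477, 0, 0.052, -0.3, -0.04, 0], [0, 0.0554, 0, 0.06, -0.354, -0.0452, 0], [0, 0.0554, 0, 0.06, -0.354, -0.0452, 0]]}}

```text
clock: 13.7
eef_pos: [554.7, 135.2, 229.6]
tcp_rot: [3.14, -0.611, 0.2]
contact_force: [-0.5, -0.1, 0.7]
opening: 0.002
grasp_force: 0.0
```

```bash
python3 -c "
from h import *
where();goal(31,125,88,35)"
```

```text
t 13.7 uyn [ 31.  126.5 148.7] z [ 0.574  0.001 -0.819] F uyn [ 0.  -0.   0.9] open 0.2 gf 0.0 q [ 0.26  0.04  2.2  -0.12  0.3   1.73]
goal [589.2 140.5 179.9] turn [-0.0006 -0.0002  0.0029] shift [-0.      0.0016  0.0607]
```

In the tool's units: 0.078 m is 0.156, 0.04 m is 0.08.

{"name": "move_arm", "arguments": {"motion": [[0, 0, 0, 0, 0.002, 0.04, 0], [0, 0, 0, 0, 0.002, 0.08, 0], [0, 0, 0, 0, 0.002, 0.11, 0], [0, 0, 0, 0, 0.002, 0.124, 0], [0, 0, 0, 0, 0.002, 0.132, 0], [0, 0, 0, 0, 0.002, 0.14, 0], [0, 0, 0, 0, 0.002, 0.148, 0], [0, 0, 0, 0, 0.002, 0.156, 0]]}}

```text
clock: 14.7
eef_pos: [599.7, 141.8, 165.6]
tcp_rot: [3.141, -0.611, 0.198]
contact_force: [-1.1, -0.6, 0.1]
opening: 0.001
grasp_force: 0.5
```

```bash
python3 -c "
from h import *
where()"
```

```text
t 14.7 uyn [ 31.5 124.2  70.3] z [ 0.574 -0.001 -0.819] F uyn [-1.  -0.4  0.8] open 0.1 gf 0.5 q [ 0.25  0.22  2.17 -0.2   0.14  1.81]
```

{"name": "move_arm", "arguments": {"motion": [[0, 0, 0, 0, 0, 0.002, 0], [0, 0, 0, 0, 0, 0.004, 0], [0, 0, 0, 0, 0, 0.006, 0], [0, 0, 0, 0, 0, 0.008, 0], [0, 0, 0, 0, 0, 0.009, 0], [0, 0, 0, 0, 0, 0.009, 0]]}}

```text
clock: 15.45
eef_pos: [601.4, 142.3, 163.2]
tcp_rot: [3.141, -0.612, 0.198]
contact_force: [-21.1, -2.4, 26.0]
opening: 0.004
grasp_force: 16.9
```

```bash
python3 -c "
from h import *
where()"
```

```text
t 15.45 uyn [ 31.5 124.3  67.3] z [ 0.575 -0.    -0.818] F uyn [-2.4  1.8 33.5] open 0.3 gf 16.9 q [ 0.25  0.23  2.17 -0.21  0.14  1.82]
```

In the tool's units: -0.11 m is -0.22, -0.1 m is -0.2.

{"name": "move_arm", "arguments": {"motion": [[0, 0, 0, 0, 0, -0.01, 0], [0, 0, 0, 0, 0, -0.04, 0], [0, 0, 0, 0, 0, -0.08, 0], [0, 0, 0, 0, 0, -0.12, 0], [0, 0, 0, 0, 0, -0.16, 0], [0, 0, 0, 0, 0, -0.2, 0], [0, 0, 0, 0, 0, -0.22, 0], [0, 0, 0, 0, 0, -0.22, 0]]}}

```text
clock: 16.45
eef_pos: [540.2, 130.0, 252.8]
tcp_rot: [3.141, -0.612, 0.198]
contact_force: [0.4, -0.1, -0.2]
opening: 0.0
grasp_force: 0.0
```

```bash
python3 -c "
from h import *
where()
im,d=save('scene')
q=np.load('q.npy')
c=im[170:320,240:440,::-1];c=cv2.resize(c,None,fx=4,fy=4,interpolation=cv2.INTER_CUBIC)
for t in [(31,125,66),(0,-52,58)]:
    p=(proj('scene',jw(t,q))[0]-[240,170]+.5)*4-.5;cv2.drawMarker(c,tuple(int(v) for v in p.round()),(0,0,255),cv2.MARKER_CROSS,10,1)
cv2.imwrite('pics/c9.png',c)"
```

```text
t 16.45 uyn [ 31.8 124.3 176.5] z [ 0.575 -0.    -0.818] F uyn [ 0.2 -0.2 -0.3] open 0.0 gf 0.0 q [ 0.25 -0.03  2.2  -0.1   0.36  1.71]
```

View pics/c9.png

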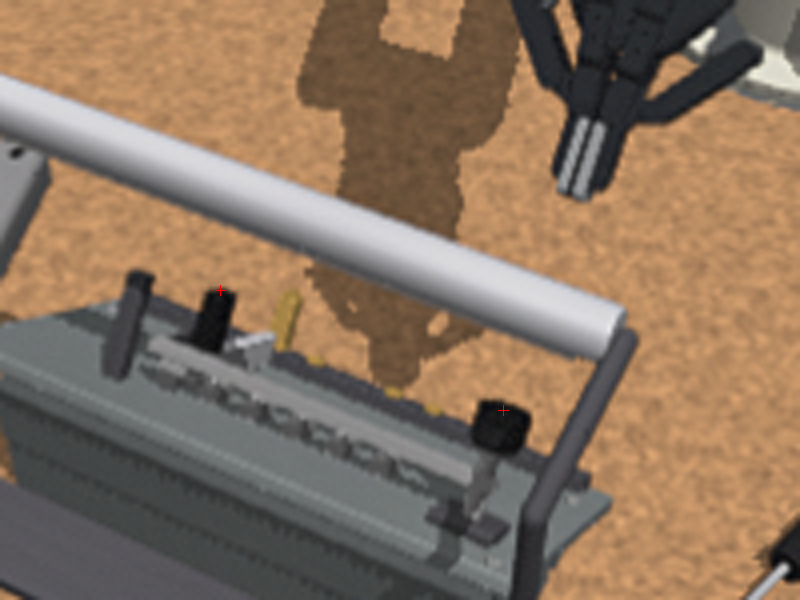

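The knob head (500,412) and tab top (218,293) lie on the predicted "in" and "seated" marks. The bar is down, the blade is in line with the post, and the gripper is clear.

```bash
python3 -c "
from rig import order
print(order.sign_off())"
```

```text
the job is handed in; nothing more can be done
None
```

The job is handed in at about 16.5 s: the stop is seated in the y = -52 notch in line with the index post, the knob is fully back in, the gripper is clear and the arm kept clear of the bystanders; the sign-off returned no verdict.

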